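Lock the equipment case with the fork key

ROBOT

A 7-joint arm with a two-finger parallel gripper is mounted at the origin on the work surface. World frame = base frame: x ahead of the robot, y to its left, z up, the work surface at z = 0. Lengths are in m, angles in rad, forces in N, time in s.
With the tool pointing down it reaches from about 0.35 to 0.9 m from the base axis. Payload 8.1 kg.
Tool frame: the origin (TCP) lies midway between the tips of the shut fingers; the grasp point (between the pads) lies 19 mm behind it; x points along the fingers, y is the direction in which the jaws open and shut, and the axes are right-handed (so a half turn about x gives the same grasp; the last joint's range is limited). The gripper opens to 85 mm and grips with 20 to 120 N. Pads are 22 mm wide; open, the fingers measure 114 mm over their backs; the gripper's body (76 mm by 85 mm) begins 54 mm behind the grasp point. The pads swing forward as they close: fully open they stand 13 mm farther back than shut.
Start: joints at [1.005, 0.434, 0.025, 1.573, -0.012, 1.134, -0.075], TCP at [0.279, -0.559, 0.231] pointing down, gripper open.
Joint ranges: [-2.62, 2.62], [-0.44, 2.09], [-1.27, 1.32], [0.08, 2.57], [-1.32, 4.46], [0.12, 2], [-2.74, 2.74]. Speed limits (rad/s): [2.22, 2.22, 3.01, 3.01, 3.14, 3.14, 3.14].

INTERFACE

Orientations are given as a 3x3 rotation matrix whose columns are the frame's x, y, z axes.
In Python, from plant import observe, viewer, bot gives the robot as it stands.
- The arm moves only by the tool drive_tool, never from a script. Its argument "commands" is a list of rows, each a list of 5 numbers: the shift along the tool's x, y, z in m, then the turn about the tool's x in rad, then the opening, from 0 (shut) to 1 (fully open). In form: [[dx, dy, dz, yaw, jaw], ...]. A call has 1 to 12 rows; each row shifts and turns the commanded pose from where the row before left it, along the tool's axes as they then stand; what a row does not reach is not made up. A row lasts 1/10 s, in which the tool goes at most 50 mm and 8.59 degrees, less where a joint would pass 70% of its speed; a pose out of reach is approached as far as the arm can. A call with a gripper value outside its range is refused whole. The fingers move at their own pace and stop on an object; "force" is the grip in N (left out, the last holds). Time passes only in rows, so rows that do not move let the fingers close. It gives the time, the measured TCP pose, the force and the opening at its end, in the units of the state.
- observe(): the state, without advancing time (a new reading comes with each control period).
- viewer.capture(name): name is "scene" or "side" or "wrist"; returns a dict with "color" (400x640x3 uint8, red, green, blue), "fx", "fy", "cx", "cy" (pixels), "pose" (4x4, takes a point from camera to world coordinates). Camera axes: x right, y up, looking along -z (the intrinsics and any distortion apply to the point x, -y, -z); pixel columns grow to the right and rows downward; lengths in m; the calibration is good to about 2 mm. A picture is of the moment at which its call begins. There is no depth.
- bot.job_done(): hands the job in, once; it reports no verdict.
The state is a dict: "t": time; "joints": joint angles; "dq": joint speeds; "tau": joint torques, N m; "ee_pos": TCP position; "tool_rot": TCP orientation; "contact_force": force on the tool from outside, world axes, zero at the start; "torque": the same for the moment, N m; "grip_width": opening from 0.0 (shut) to 1.0 (fully open).
Only numpy, scipy, OpenCV 4.12 (cv2) and the standard library are available. Lean on these libraries where they do the work, as an engineer would, in place of code of your own. Each camera call takes 0.05 s, during which the arm holds its last target. There are 200 camera calls.

TASK

Take the two-pronged fork key out of the wooden tool rest, set it down into the round well of the black equipment case so that its prongs straddle the lock tongue, and turn the lock clockwise (seen from above) as far as it goes. Turn it only with the key, do not put the gripper's fingers on the tongue, and leave the key standing in the well, let go.

Things in the scene. Friction and masses are not known exactly. Their poses are not given: they have to be found in the camera images.
- key_grip (a point): Fork key: steel T-handle key, 126 mm tall, 0.22 kg, upright in the rest. Point: centre of its flat crossbar, 115 mm above its foot. Crossbar 80 mm along x, 14 along y (grasp across this), 22 high; z up. Below a 12 mm shaft, a 30 x 30 mm fork: two prongs 32 mm long, 30 wide, 7 thick, the 16 mm gap running along x, parallel to the crossbar; either way round fits.
- rest: Wooden tool rest 80 x 270 x 30 mm (x, y, z), origin under its centre. Three holes in a row along y, 90 mm apart, 52 mm wide, 12 deep, hold three upright steel tools in any order: the fork key and two that do not fit, one with a round knob in place of a crossbar, one with a thin round crossbar only 44 mm long and a single round foot.
- lock_tongue (a point): Lock tongue: upright bright metal bar 38 mm along x, 6 along y, 22 high. Point: centre of its top edge; turns with it; z up. It stands in a flat-floored round well, 56 mm wide, 42 deep, in a black case 105 mm high with aluminium edges; aluminium frame round the mouth. The top edge is 20 mm below the case top. With the key fully down its crossbar centre is 93 mm above this point.
- lock (a joint): Angle of the lock tongue, rad, growing clockwise seen from above: 0 open, hard stop at 1.1 (locked). Starts between 0 and 0.25. Turns against about 0.1 N m of friction and stays where left. The fork sits loosely: the key turns up to about 20 degrees before it drives the tongue.
Mind the look-alikes: they are no part of the job. What is shaped like the part that bears key_grip but orange is not meant.

How it is judged:
By the outcome, as a careful person would: the job done as asked, in the order asked, and still so for the second after the job is handed in, with the robot touching nothing.
It also fails if it takes over 45 s, if anything falls off the work surface, if the arm or the gripper's body presses on something with over 40 N, if the wrist force passes 120 N, or if a joint passes its speed limit or range.

## Working session

There is one attempt and no reset: what is moved stays moved. The work goes in short steps, Python scripts to look and compute and a tool call to move; the robot and the scene stay as the last step left them, time stands still between calls to the robot, and variables do not carry over. Pictures are saved under pics/ and viewed, about 8 in all and at most 12, crops included, and the job is handed in when it is done.

Besides the shell and the picture viewer there is one more tool, called after "Request:" by a JSON object that holds its "method" and its "body". drive_tool: Moves the arm, as the interface text tells. Its arguments: {"type":"object","properties":{"commands":{"type":"array"},"force":{"type":"number"}},"required":["commands"]}

```bash
mkdir -p pics; cat > h.py <<'E'
import numpy as np, cv2
from plant import observe, viewer, bot
def cap(n,f):
    c=viewer.capture(n); cv2.imwrite(f'pics/{f}.png',c['color'][:,:,::-1]); np.savez(f'pics/{f}.npz',**c); return c
def load(f): return np.load(f'pics/{f}.npz',allow_pickle=True)
def ray(c,u,v):
    P=c['pose']; d=P[:3,:3]@np.array([(u-c['cx'])/c['fx'],-(v-c['cy'])/c['fy'],-1]); return P[:3,3],d
def onz(c,u,v,z):
    o,d=ray(c,u,v); return o+d*(z-o[2])/d[2]
def proj(c,p):
    P=c['pose']; q=P[:3,:3].T@(np.array(p)-P[:3,3]); return c['cx']+c['fx']*q[0]/-q[2], c['cy']-c['fy']*q[1]/-q[2]
def tri(c1,a,c2,b):
    o1,d1=ray(c1,*a);o2,d2=ray(c2,*b)
    A=np.stack([d1,-d2],1);s=np.linalg.lstsq(A,o2-o1,rcond=None)[0]
    p,q=o1+s[0]*d1,o2+s[1]*d2; return (p+q)/2,np.linalg.norm(p-q)
E
python3 - <<'E'
from h import *
s=observe(); print(s)
for n in('scene','side','wrist'):
    c=cap(n,n+'0'); print(n,c.keys(),c['fx'],c['cx'],c['pose'].round(3))
a=cv2.imread('pics/scene0.png');b=cv2.imread('pics/side0.png')
E
```

```text
{'t': 0.0, 'joints': array([ 1.00538155,  0.43523454,  0.02496703,  1.57409342, -0.01162384,
        1.13399564, -0.07505693]), 'dq': array([ 1.13754347e-04,  1.52367820e-03, -1.30899019e-03, -1.50084032e-03,
        8.49667474e-05,  1.96226697e-03, -2.16291678e-04]), 'tau': array([-3.12028542e-04, -6.70463490e+01,  1.02506485e+00, -3.16216028e+01,
        1.56686443e-02,  1.23402159e-02,  1.09849043e-04]), 'ee_pos': array([ 0.27877722, -0.5588188 ,  0.23052013]), 'tool_rot': array([[-8.13377819e-04,  4.46439786e-01, -8.94813308e-01],
       [ 1.36133432e-03, -8.94812280e-01, -4.46440511e-01],
       [-9.99998743e-01, -1.58126487e-03,  1.20066659e-04]]), 'contact_force': array([-1.10733048,  0.18356502,  0.22472725]), 'torque': array([-0.02254589, -0.01765641,  0.00432604]), 'grip_width': 0.9963783011281004}
scene dict_keys(['color', 'fx', 'fy', 'cx', 'cy', 'pose']) 404.2702069505749 315.805342210319 [[-0.566 -0.438  0.698  1.104]
 [ 0.824 -0.307  0.476  0.409]
 [ 0.006  0.845  0.535  0.566]
 [ 0.     0.     0.     1.   ]]
side dict_keys(['color', 'fx', 'fy', 'cx', 'cy', 'pose']) 389.79675135780917 319.92437913925045 [[-0.839  0.364 -0.405  0.169]
 [-0.544 -0.557  0.627  0.499]
 [ 0.002  0.746  0.666  0.659]
 [ 0.     0.     0.     1.   ]]
wrist dict_keys(['color', 'fx', 'fy', 'cx', 'cy', 'pose']) 288.55012871863346 318.4751895433659 [[ 0.446  0.859  0.252  0.343]
 [-0.895  0.429  0.125 -0.527]
 [-0.001 -0.281  0.96   0.373]
 [ 0.     0.     0.     1.   ]]
```

View pics/scene0.png

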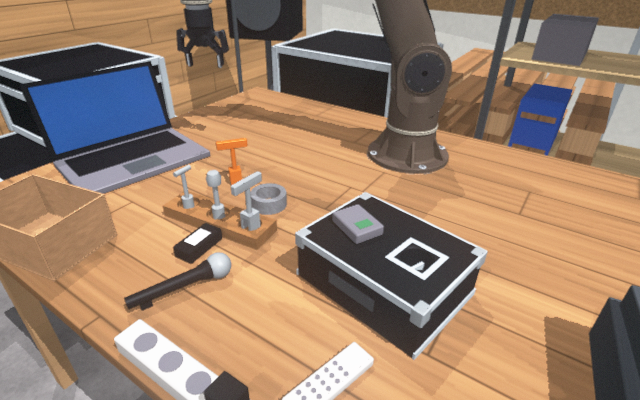

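View pics/side0.png

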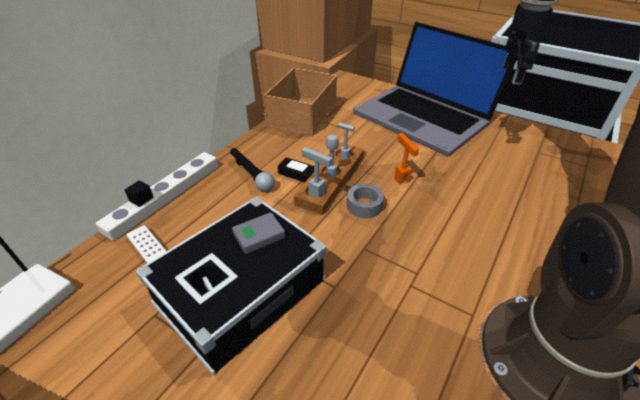

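The scene view shows the fork key as the nearest tool, with its crossbar at about (247,183) and the block fork below. The side view has the crossbar at (317,157). The tongue is at (419,266) in scene and (208,283) in side.

```bash
python3 - <<'E'
from h import *
a=load('scene0');b=load('side0')
print('grip',tri(a,(247,183),b,(317,157)))
print('tongue',tri(a,(419,266),b,(208,283)))
for c,e in((a,[(234,189),(261,177)]),(b,[(303,152),(331,161)])):
    p=[onz(c,*x,.14) for x in e]; d=p[1]-p[0]; print(p,np.degrees(np.arctan2(d[1],d[0])),np.linalg.norm(d))
A=cv2.resize(cv2.imread('pics/scene0.png')[130:250,150:310],None,fx=4,fy=4,interpolation=cv2.INTER_CUBIC)
B=cv2.resize(cv2.imread('pics/scene0.png')[220:310,370:490],None,fx=4,fy=4,interpolation=cv2.INTER_CUBIC)
C=cv2.resize(cv2.imread('pics/side0.png')[100:220,280:440],None,fx=4,fy=4,interpolation=cv2.INTER_CUBIC)
D=cv2.resize(cv2.imread('pics/side0.png')[240:310,160:250],None,fx=4,fy=4,interpolation=cv2.INTER_CUBIC)
o=np.zeros((960,1280,3),np.uint8)
for i,(im,y,x) in enumerate([(A,0,0),(B,0,640),(C,480,0),(D,480,640)]): o[y:y+im.shape[0],x:x+im.shape[1]]=im
cv2.imwrite('pics/crop.png',cv2.resize(o,(800,600),interpolation=cv2.INTER_AREA))
E
```

```text
grip (array([ 0.57986938, -0.1244783 ,  0.13073974]), np.float64(0.0005965227305388252))
tongue (array([0.56388519, 0.25666837, 0.0868667 ]), np.float64(0.0058085648427483785))
[array([ 0.62338333, -0.11878032,  0.14      ]), array([ 0.5552294 , -0.10644761,  0.14      ])] 169.74310706267926 0.0692607651158122
[array([ 0.61076978, -0.11200964,  0.14      ]), array([ 0.53744397, -0.11740484,  0.14      ])] -175.7918480613685 0.07352402956100738
```

View pics/crop.png

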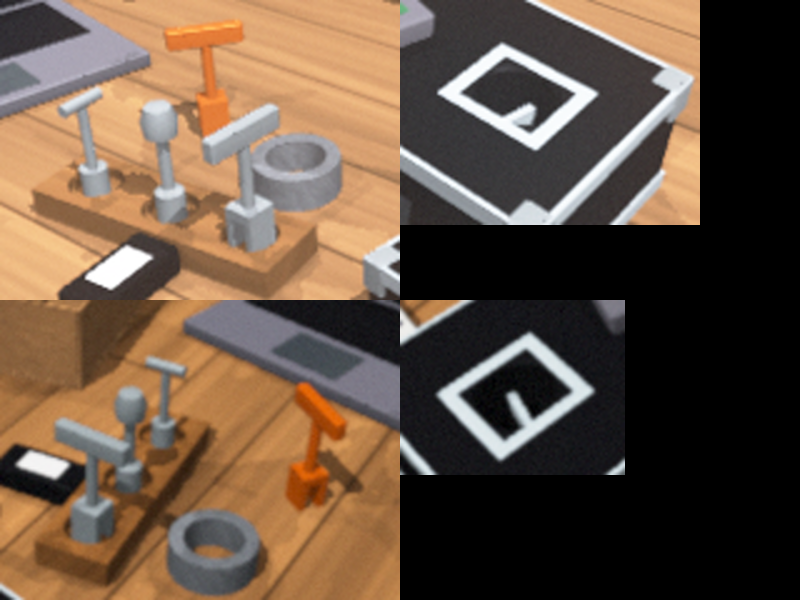

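The crops confirm it: the grey two-pronged fork is in the rest hole nearest the case. The other two tools are the round knob and the thin bar, and the orange one is a decoy. The triangulated heights (0.131 and 0.087 m) match the expected 0.133 and 0.085 m. I'll rise, cross over, yaw and then look with the wrist camera.

Request:
{"method": "drive_tool", "body": {"commands": [[-0.05,0,0,0,1],[-0.05,0,0,0,1],[-0.05,0,0,0,1],[0,-0.025,-0.043,0,1],[0,-0.025,-0.043,0,1],[0,-0.025,-0.043,0,1],[0,-0.025,-0.043,0,1],[0,-0.025,-0.043,0,1],[0,-0.025,-0.043,0,1],[0,-0.025,-0.043,0,1],[0,-0.025,-0.043,0,1],[0,-0.025,-0.043,0,1]]}}

```text
t: 1.35
ee_pos: [0.5255, -0.1834, 0.3813]
tool_rot: [[-0.0, 0.446, -0.895], [-0.0, -0.895, -0.446], [-1.0, 0.0, 0.0]]
contact_force: [0.9, -1.3, -0.1]
grip_width: 0.998
```

Request:
{"method": "drive_tool", "body": {"commands": [[0,-0.03,-0.038,0,1],[0,0,-0.038,0,1],[0.02,0,0,0.12,1],[0.03,0,0,0.12,1],[0.03,0,0,0.12,1],[0.02,0,0,0.103,1],[0,0,0,0,1],[0,0,0,0,1]]}}

```text
t: 2.15
ee_pos: [0.5796, -0.1244, 0.2817]
tool_rot: [[-0.0, 0.003, -1.0], [-0.0, -1.0, -0.003], [-1.0, 0.0, 0.0]]
contact_force: [0.4, -0.7, 0.9]
grip_width: 1.001
```

```bash
python3 - <<'E'
from h import *
s=observe(); print(s['t'],s['ee_pos'],s['tool_rot'].round(3).tolist(),s['joints'].round(2))
c=cap('wrist','w1'); print(proj(c,(.58,-.124,.144)),c['pose'].round(3).tolist())
E
```

```text
2.15 [ 0.57957399 -0.12436589  0.28168366] [[-0.0, 0.003, -1.0], [-0.0, -1.0, -0.003], [-1.0, 0.0, 0.0]] [ 0.23  0.36 -0.15  1.57  0.06  1.22 -1.5 ]
(np.float64(318.16261924734823), np.float64(183.33117631594865)) [[0.003, 0.96, 0.281, 0.651], [-1.0, 0.003, 0.001, -0.124], [0.0, -0.281, 0.96, 0.424], [0.0, 0.0, 0.0, 1.0]]
```

View pics/w1.png

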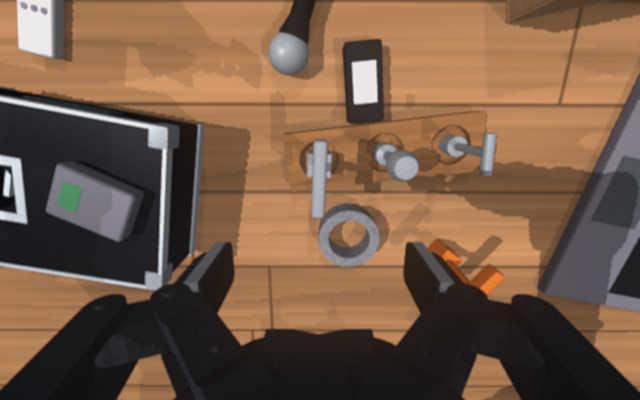

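The wrist view shows the fork key's crossbar running from (319,141) to (318,217), almost exactly along world x. The projection predicted (318,183). I'll refine that with a mask.

```bash
python3 - <<'E'
from h import *
c=load('w1'); im=c['color']; hsv=cv2.cvtColor(im,cv2.COLOR_RGB2HSV)
m=((hsv[...,1]<60)&(hsv[...,2]>110)).astype(np.uint8)
r=np.zeros_like(m); r[130:230,295:340]=m[130:230,295:340]
r=cv2.morphologyEx(r,cv2.MORPH_OPEN,np.ones((3,3)))
for y in range(136,224,5): 
    x=np.where(r[y])[0]; print(y,(x.min(),x.max()) if len(x) else None)
y0=[y for y in range(130,230) if 5<r[y].sum()]
print(y0[0],y0[-1])
for p in[(319.5,y0[0]-.5),(318.3,y0[-1]+.5)]: print(onz(c,*p,.144),onz(c,*p,.122))
E
```

```text
136 None
141 (np.int64(314), np.int64(326))
146 (np.int64(313), np.int64(327))
151 (np.int64(313), np.int64(326))
156 (np.int64(308), np.int64(331))
161 (np.int64(307), np.int64(331))
166 (np.int64(307), np.int64(330))
171 (np.int64(307), np.int64(330))
176 (np.int64(307), np.int64(330))
181 (np.int64(312), np.int64(325))
186 (np.int64(312), np.int64(325))
191 (np.int64(312), np.int64(324))
196 (np.int64(312), np.int64(324))
201 (np.int64(312), np.int64(324))
206 (np.int64(312), np.int64(324))
211 (np.int64(311), np.int64(324))
216 (np.int64(312), np.int64(339))
221 (np.int64(325), np.int64(339))
141 229
[ 0.62233358 -0.1251708   0.144     ] [ 0.62008991 -0.12526493  0.122     ]
[ 0.53009045 -0.12427539  0.144     ] [ 0.52059701 -0.12429913  0.122     ]
```

Request:
{"method": "drive_tool", "body": {"commands": [[0.04,0,-0.003,0.035,1],[0.04,0,0,0,1],[0.04,0,0,0,1],[0.03,0,0,0,1],[0.018,0,0,0,1],[0,0,0,0,1],[0,0,0,0,0.6],[0,0,0,0,0.3],[0,0,0,0,0],[0,0,0,0,0],[0,0,0,0,0],[0,0,0,0,0]], "force": 60}}

```text
t: 3.4
ee_pos: [0.5831, -0.1246, 0.1141]
tool_rot: [[0.001, -0.035, -0.999], [-0.0, -0.999, 0.035], [-1.0, 0.0, -0.001]]
contact_force: [-0.6, -0.3, 6.5]
grip_width: 0.154
```

Request:
{"method": "drive_tool", "body": {"commands": [[0,0,0,0,0],[0,0,0,0,0],[0,0,0,0,0],[-0.01,0,0,0,0],[-0.02,0,0,0,0],[-0.03,0,0,0,0],[-0.04,0,0,0,0],[-0.04,0,0,0,0],[-0.04,0,0,0,0],[-0.04,0,0,0,0],[0,0,0,0,0]]}}

```text
t: 4.5
ee_pos: [0.5846, -0.1245, 0.3397]
tool_rot: [[0.009, -0.035, -0.999], [-0.001, -0.999, 0.035], [-1.0, 0.001, -0.009]]
contact_force: [0.2, -0.5, -1.4]
grip_width: 0.154
```

Request:
{"method": "drive_tool", "body": {"commands": [[0,-0.03,0.003,0,0],[0,-0.04,0.004,0,0],[0,-0.045,0.004,0,0],[0,-0.045,0.004,0,0],[0,-0.045,0.004,0,0],[0,-0.04,0.003,0,0],[0,-0.02,0.003,0,0],[0,-0.01,0,0,0],[0,0,0,0,0],[0,0,0,0,0]]}}

```text
t: 5.5
ee_pos: [0.5675, 0.1494, 0.333]
tool_rot: [[-0.0, -0.037, -0.999], [-0.001, -0.999, 0.037], [-1.0, 0.001, 0.0]]
contact_force: [0.6, 0.1, -2.8]
grip_width: 0.156
```

```bash
python3 - <<'E'
from h import *
s=observe(); print(s['t'],s['ee_pos'],s['tool_rot'].round(3).tolist(),s['joints'].round(2))
c=cap('wrist','w2'); a=cap('scene','s2'); b=cap('side','d2'); print(proj(c,(.564,.257,.086)))
E
```

```text
5.5 [0.56749801 0.14943595 0.33298852] [[-0.0, -0.037, -0.999], [-0.001, -0.999, 0.037], [-1.0, 0.001, 0.0]] [-0.16  0.33 -0.26  1.49  0.09  1.34 -2.04]
(np.float64(239.9088394611498), np.float64(169.37218901891654))
```

View pics/w2.png

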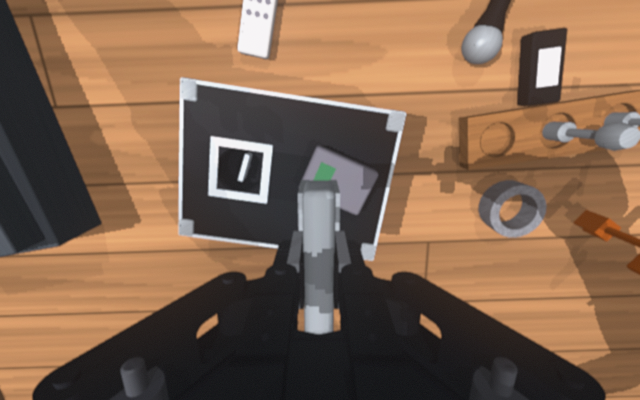

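The tongue's bright top is at about (246,166), leaning, inside the frame at (240,170). Joint 7 is at −2.04, and clockwise turning lowers it. So I'll turn the key half a turn counter-clockwise first, which fits the lock equally well. Next I measure the tongue and frame.

```bash
python3 - <<'E'
from h import *
c=load('w2'); g=cv2.cvtColor(c['color'],cv2.COLOR_RGB2GRAY)
m=(g>110).astype(np.uint8)
n,l,st,ce=cv2.connectedComponentsWithStats(m[130:205,205:275])
for i in range(1,n):
    if st[i,4]<20: continue
    mm=np.zeros_like(m); mm[130:205,205:275]=(l==i)
    k=cv2.findContours(mm,0,2)[0][0]; r=cv2.minAreaRect(k); bx=cv2.boxPoints(r)
    z=.085 if st[i,4]<400 else .105
    P=[onz(c,*q,z) for q in bx]; print(st[i],r); print(np.round(P,4),'mean',np.mean(P,0).round(4))
    e=[P[1]-P[0],P[2]-P[1]]; print([(np.linalg.norm(v).round(4),np.degrees(np.arctan2(v[1],v[0])).round(1)) for v in e])
crop=lambda f,y,x:cv2.resize(cv2.imread(f'pics/{f}.png')[y:y+75,x:x+100],(400,300),interpolation=cv2.INTER_CUBIC)
C=crop('w2',130,190); S=crop('s2',225,370); D=crop('d2',240,160)
cv2.imwrite('pics/c2.png',np.vstack([np.hstack([C,S]),np.hstack([D,D*0])]))
E
```

```text
[   3    6   65   68 1982] ((238.47946166992188, 169.44522094726562), (63.648353576660156, 62.235107421875), 6.009005546569824)
[[0.5319 0.3046 0.105 ]
 [0.6127 0.2842 0.105 ]
 [0.6015 0.2052 0.105 ]
 [0.5193 0.2206 0.105 ]] mean [0.5664 0.2536 0.105 ]
[(np.float64(0.0834), np.float64(-14.1)), (np.float64(0.0798), np.float64(-98.1))]
[ 33  23  12  29 184] ((243.59312438964844, 167.16476440429688), (6.58404016494751, 28.584367752075195), 15.52410888671875)
[[0.549  0.2636 0.085 ]
 [0.5867 0.2488 0.085 ]
 [0.584  0.2405 0.085 ]
 [0.5461 0.2551 0.085 ]] mean [0.5664 0.252  0.085 ]
[(np.float64(0.0405), np.float64(-21.4)), (np.float64(0.0087), np.float64(-108.0))]
```

View pics/c2.png

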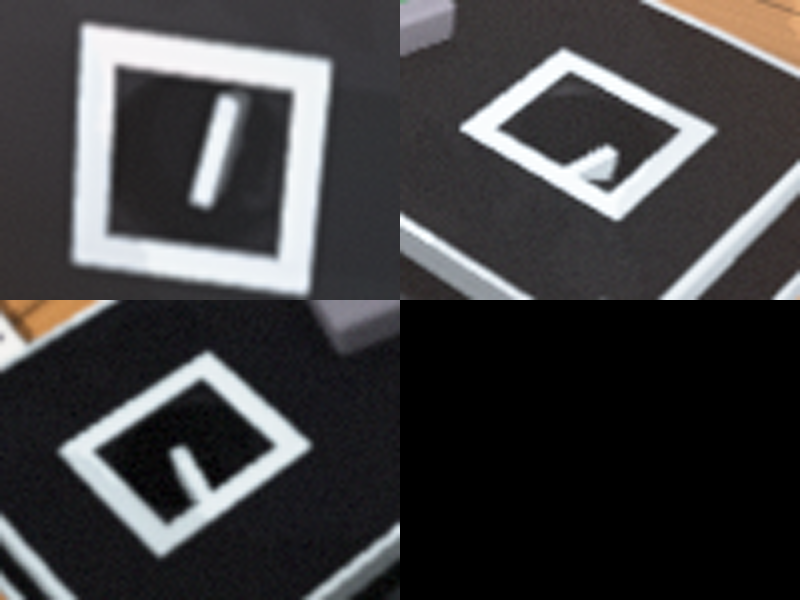

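The tongue's top centre is (0.566,0.252) at −21° and its length measures 40 mm against 38. The frame centre agrees at (0.566,0.2536). The yaw needed is −2.80 rad.

Request:
{"method": "drive_tool", "body": {"commands": [[0,0,0,-0.14,0],[0,0,0,-0.14,0],[0,0,0,-0.14,0],[0,0,0,-0.14,0],[0,0,0,-0.14,0],[0,0,0,-0.14,0],[0,0,0,-0.14,0],[0,0,0,-0.14,0],[0,0,0,-0.14,0],[0,0,0,-0.14,0]]}}

```text
t: 6.65
ee_pos: [0.5675, 0.1499, 0.3334]
tool_rot: [[0.0, 0.98, -0.201], [-0.0, -0.201, -0.98], [-1.0, 0.0, 0.0]]
contact_force: [-0.2, 0.3, -1.8]
grip_width: 0.151
```

Request:
{"method": "drive_tool", "body": {"commands": [[0,0,0,-0.14,0],[0,0,0,-0.14,0],[0,0,0,-0.14,0],[0,0,0,-0.14,0],[0,0,0,-0.14,0],[0,0,0,-0.14,0],[0,0,0,-0.14,0],[0,0,0,-0.14,0],[0,0,0,-0.14,0],[0,0,0,-0.14,0],[0,0,0,0,0],[0,0,0,0,0]]}}

```text
t: 7.85
ee_pos: [0.5674, 0.1503, 0.3332]
tool_rot: [[-0.0, 0.373, 0.928], [-0.0, 0.928, -0.373], [-1.0, -0.0, -0.0]]
contact_force: [0.0, -0.9, -2.0]
grip_width: 0.152
```

```bash
python3 - <<'E'
from h import *
s=observe(); R=s['tool_rot']; print(s['t'],s['ee_pos'],R.round(3).tolist(),s['joints'].round(2))
print(R.T@(np.array([.5664,.252,.26])-s['ee_pos']))
E
```

```text
7.85 [0.56743684 0.15033683 0.33321283] [[-0.0, 0.373, 0.928], [-0.0, 0.928, -0.373], [-1.0, -0.0, -0.0]] [ 0.2   0.42 -0.81  1.46  0.31  1.39  0.57]
[ 0.07319144  0.09394731 -0.03890387]
```

Request:
{"method": "drive_tool", "body": {"commands": [[0,0.02,-0.009,0,0],[0,0.03,-0.012,0,0],[0.01,0.03,-0.012,0,0],[0.03,0.014,-0.006,0,0],[0.04,0,0,0,0],[0.03,0,0,0,0],[0,0,0,0,0],[0,0,0,0,0]]}}

```text
t: 8.65
ee_pos: [0.5658, 0.2529, 0.224]
tool_rot: [[-0.0, 0.37, 0.929], [-0.0, 0.929, -0.37], [-1.0, -0.0, -0.0]]
contact_force: [0.3, 0.5, -1.5]
grip_width: 0.155
```

```bash
python3 - <<'E'
from h import *
s=observe(); R=s['tool_rot']; print(s['t'],s['ee_pos'],R.round(3).tolist(),s['joints'].round(2))
a=cap('scene','s3'); b=cap('side','d3')
z=s['ee_pos'][2]
for c in(a,b):
  for p in[(.5664,.252,z+.019),(.5664,.252,z-.096),(.5664,.252,.085)]: print(np.round(proj(c,p),1))
O=[]
for n,c in(('s3',a),('d3',b)):
  u,v=map(int,proj(c,(.5664,.252,.13))); O.append(cv2.resize(cv2.imread(f'pics/{n}.png')[v-75:v+75,u-50:u+50],(400,600),interpolation=cv2.INTER_CUBIC)); print(u-50,v-75)
cv2.imwrite('pics/c3.png',np.hstack(O))
E
```

```text
8.65 [0.56581095 0.25289703 0.22397788] [[-0.0, 0.37, 0.929], [-0.0, 0.929, -0.37], [-1.0, -0.0, -0.0]] [-0.    0.55 -0.78  1.55  0.4   1.21  0.34]
[428.4 188.4]
[417.9 246.4]
[414.4 265.5]
[188.4 219.5]
[203.3 267.4]
[208.  282.6]
368 170
153 191
```

View pics/c3.png

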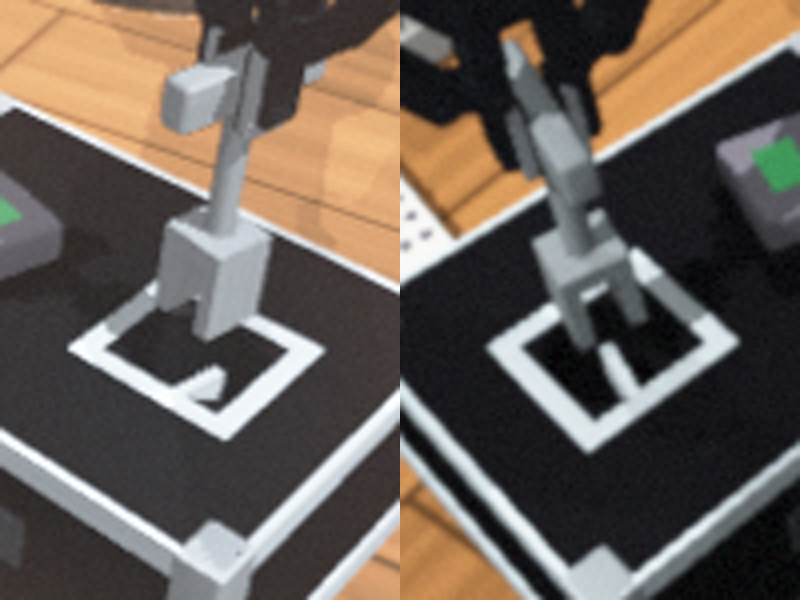

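The crops show the fork hanging over the well with its gap roughly in line with the tongue. To check the hang, I'll overlay where the fork box and tongue should be.

```bash
python3 - <<'E'
from h import *
p=np.array([.5658,.2529]); z=.224; ax=np.array([.929,-.37]); ay=np.array([.37,.929])
O=[]
for n in('s3','d3'):
  c=load(n); u,v=map(int,proj(c,(.5664,.252,.13))); u-=50;v-=75
  im=cv2.resize(cv2.imread(f'pics/{n}.png')[v:v+150,u:u+100],(400,600),interpolation=cv2.INTER_CUBIC)
  pt=lambda q,h:tuple(int(round(k)) for k in ((np.array(proj(c,(*q,h)))-(u,v)+.5)*4-.5))
  def box(q,lx,ly,h0,h1,col):
    S=[(1,1),(1,-1),(-1,-1),(-1,1)]
    for h in(h0,h1):
      for i in range(4):
        a,b=S[i],S[(i+1)%4]; cv2.line(im,pt(q+ax*a[0]*lx+ay*a[1]*ly,h),pt(q+ax*b[0]*lx+ay*b[1]*ly,h),col,1)
    for a in S: cv2.line(im,pt(q+ax*a[0]*lx+ay*a[1]*ly,h0),pt(q+ax*a[0]*lx+ay*a[1]*ly,h1),col,1)
  g=z+.019
  box(p,.015,.015,g-.115,g-.115+.062,(0,0,255)); box(p,.04,.007,g-.011,g+.011,(0,255,0))
  box(np.array([.5664,.252]),.019,.003,.063,.085,(255,200,0))
  O.append(im)
cv2.imwrite('pics/c4.png',np.hstack(O))
E
```

```text
(no output)
```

View pics/c4.png

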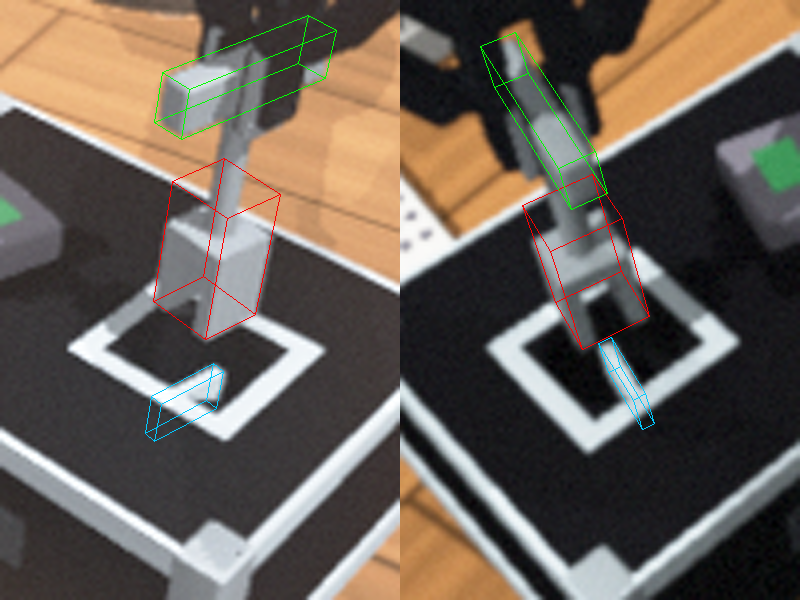

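Predicted and observed fork agree within about 2 mm, and the tongue shows the same small shift, so I'm lowering gently.

Request:
{"method": "drive_tool", "body": {"commands": [[0.012,0,0,0,0],[0.012,0,0,0,0],[0.01,0,0,0,0],[0.006,0,0,0,0],[0.006,0,0,0,0],[0.004,0,0,0,0],[0,0,0,0,0]]}}

```text
t: 9.45
ee_pos: [0.5654, 0.2529, 0.1727]
tool_rot: [[-0.001, 0.368, 0.93], [-0.0, 0.93, -0.368], [-1.0, -0.001, -0.001]]
contact_force: [0.0, 0.8, -2.2]
grip_width: 0.149
```

Request:
{"method": "drive_tool", "body": {"commands": [[0.004,0,0,0,0],[0.004,0,0,0,0],[0.003,0,0,0,0],[0,0,0,0,0],[0,0,0,0,0]]}}

```text
t: 9.95
ee_pos: [0.5655, 0.2531, 0.1623]
tool_rot: [[-0.0, 0.368, 0.93], [-0.0, 0.93, -0.368], [-1.0, -0.0, -0.0]]
contact_force: [0.2, -0.7, -2.3]
grip_width: 0.155
```

Request:
{"method": "drive_tool", "body": {"commands": [[0,0,0,0.08,0],[0,0,0,0.08,0],[0,0,0,0.08,0],[0,0,0,0.08,0],[0,0,0,0.08,0],[0,0,0,0.08,0],[0,0,0,0.08,0],[0,0,0,0.08,0],[0,0,0,0,0]], "force": 90}}

```text
t: 10.85
ee_pos: [0.5657, 0.2532, 0.1626]
tool_rot: [[0.001, 0.851, 0.525], [0.0, 0.525, -0.851], [-1.0, 0.001, 0.0]]
contact_force: [0.2, 0.4, -2.4]
grip_width: 0.145
```

```bash
python3 -c "
from h import *
s=observe(); print(s['t'],s['ee_pos'],s['contact_force'],s['torque'],s['joints'].round(2),s['tool_rot'].round(3).tolist())"
```

```text
10.85 [0.5657317  0.253227   0.16257288] [ 0.21014132  0.41236976 -2.3682253 ] [ 4.82060184e-02 -1.32008279e-01 -1.22131632e-06] [-0.11  0.56 -0.6   1.63  0.35  1.06 -0.26] [[0.001, 0.851, 0.525], [0.0, 0.525, -0.851], [-1.0, 0.001, 0.0]]
```

Request:
{"method": "drive_tool", "body": {"commands": [[0,0,0,0.08,0],[0,0,0,0.08,0],[0,0,0,0.08,0],[0,0,0,0.08,0],[0,0,0,0.08,0]]}}

```text
t: 11.35
ee_pos: [0.5659, 0.2534, 0.1626]
tool_rot: [[0.001, 0.988, 0.153], [0.001, 0.153, -0.988], [-1.0, 0.001, -0.0]]
contact_force: [-0.5, 0.9, -2.6]
grip_width: 0.149
```

```bash
python3 - <<'E'
from h import *
s=observe(); print(s['t'],s['ee_pos'],s['contact_force'],s['torque'],s['joints'].round(2),s['tau'].round(2),s['tool_rot'].round(3).tolist())
O=[]
for k,n in(('scene','s5'),('side','d5')):
  c=cap(k,n); u,v=map(int,proj(c,(.5664,.252,.1))); O.append(cv2.resize(cv2.imread(f'pics/{n}.png')[v-75:v+75,u-50:u+50],(400,600),interpolation=cv2.INTER_CUBIC))
cv2.imwrite('pics/c5.png',np.hstack(O))
E
```

```text
11.35 [0.5659035  0.25336133 0.16256537] [-0.52308761  0.87199461 -2.61644415] [ 0.16809854 -0.37357626  0.11285282] [-0.17  0.54 -0.5   1.64  0.29  1.04 -0.61] [ 1.140e+00 -7.013e+01 -8.750e+00 -2.900e+01  2.000e-02  6.200e-01
  1.340e+00] [[0.001, 0.988, 0.153], [0.001, 0.153, -0.988], [-1.0, 0.001, -0.0]]
```

View pics/c5.png

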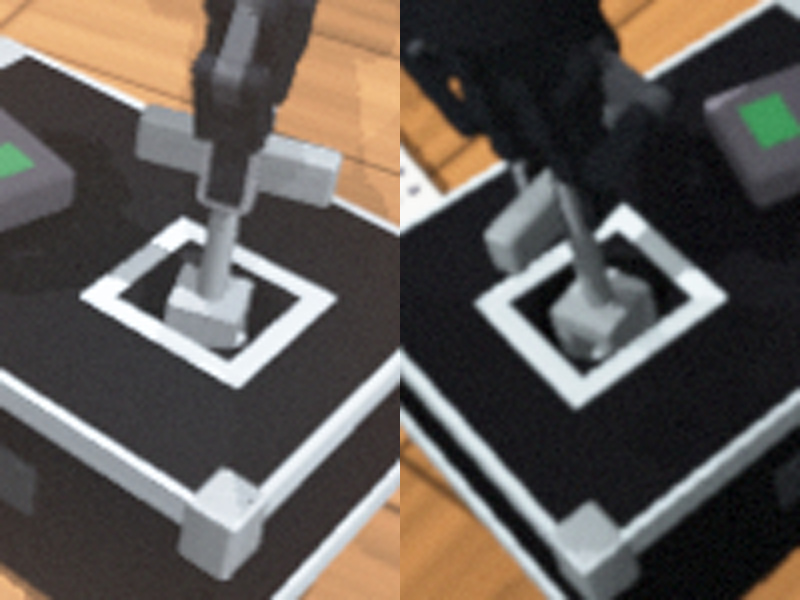

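Fork sits down in the well with the tongue's end visible in the gap. The z torque of 0.11 N·m matches the lock's friction, so the key is driving it. I'll continue towards the stop.

Request:
{"method": "drive_tool", "body": {"commands": [[0,0,0,0.06,0],[0,0,0,0.06,0],[0,0,0,0.06,0]]}}

```text
t: 11.75
ee_pos: [0.566, 0.2534, 0.1626]
tool_rot: [[0.001, 1.0, -0.024], [0.001, -0.024, -1.0], [-1.0, 0.001, -0.001]]
contact_force: [1.3, 0.6, -2.6]
grip_width: 0.147
```

```bash
python3 -c "
from h import *
s=observe(); print(s['t'],s['ee_pos'],s['contact_force'],s['torque'],s['joints'].round(2),s['tool_rot'].round(3).tolist())"
```

```text
11.75 [0.56597812 0.25335876 0.16255517] [ 1.30556632  0.64720018 -2.60298944] [ 0.2345239  -0.49363062  0.137819  ] [-0.2   0.53 -0.46  1.64  0.27  1.03 -0.76] [[0.001, 1.0, -0.024], [0.001, -0.024, -1.0], [-1.0, 0.001, -0.001]]
```

Request:
{"method": "drive_tool", "body": {"commands": [[0,0,0,0.05,0],[0,0,0,0.05,0],[0,0,0,0,0]]}}

```text
t: 12.05
ee_pos: [0.5658, 0.2534, 0.1625]
tool_rot: [[0.001, 0.993, -0.121], [0.0, -0.121, -0.993], [-1.0, 0.001, -0.0]]
contact_force: [2.5, 0.6, -2.0]
grip_width: 0.147
```

```bash
python3 -c "
from h import *
s=observe(); print(s['t'],s['ee_pos'],s['contact_force'],s['torque'],s['joints'].round(2),s['tool_rot'].round(3).tolist())"
```

```text
12.05 [0.56583408 0.25344657 0.16253381] [ 2.47609485  0.59335034 -1.96778791] [ 0.1424197  -0.59246631  1.05706789] [-0.21  0.53 -0.43  1.64  0.25  1.03 -0.85] [[0.001, 0.993, -0.121], [0.0, -0.121, -0.993], [-1.0, 0.001, -0.0]]
```

The torque jumped from 0.14 to 1.06 N·m, which is the hard stop. I'll nudge once more, relax within the play, lower to the floor and release.

Request:
{"method": "drive_tool", "body": {"commands": [[0,0,0,0.03,0],[0,0,0,0,0]]}}

```text
t: 12.25
ee_pos: [0.5658, 0.2534, 0.1625]
tool_rot: [[0.001, 0.988, -0.153], [0.0, -0.153, -0.988], [-1.0, 0.001, -0.0]]
contact_force: [1.4, 0.0, -0.4]
grip_width: 0.147
```

```bash
python3 -c "
from h import *
s=observe(); print(s['contact_force'],s['torque'])"
```

```text
[ 1.42072435  0.0311634  -0.35734683] [ 0.13063325 -0.66161313  1.5615488 ]
```

Request:
{"method": "drive_tool", "body": {"commands": [[0,0,0,-0.04,0],[0,0,0,-0.04,0],[0.002,0,0,0,0],[0.001,0,0,0,0],[0,0,0,0,0]]}}

```text
t: 12.75
ee_pos: [0.5662, 0.2535, 0.1607]
tool_rot: [[0.002, 0.997, -0.077], [0.001, -0.077, -0.997], [-1.0, 0.002, -0.001]]
contact_force: [0.7, -0.2, 8.2]
grip_width: 0.151
```

Key is on the floor: 8 N upward, against −2 N while it hung. Releasing slowly and backing off.

Request:
{"method": "drive_tool", "body": {"commands": [[0,0,0,0,0.2],[0,0,0,0,0.3],[0,0,0,0,0.5],[0,0,0,0,0.8],[0,0,0,0,1],[0,0,0,0,1],[0,0,0,0,1],[-0.01,0,0,0,1],[-0.03,0,0,0,1],[-0.04,0,0,0,1],[-0.04,0,0,0,1],[-0.04,0,0,0,1]]}}

```text
t: 13.95
ee_pos: [0.5652, 0.2531, 0.3218]
tool_rot: [[0.0, 0.997, -0.076], [0.0, -0.076, -0.997], [-1.0, 0.0, -0.0]]
contact_force: [0.8, 0.3, 0.4]
grip_width: 0.994
```

Request:
{"method": "drive_tool", "body": {"commands": [[0,0.02,-0.03,0,1],[0,0,-0.04,0,1],[0,0,-0.04,0,1],[0,0,-0.03,0,1],[0,0,0,0,1],[0,0,0,0,1]]}}

```text
t: 14.55
ee_pos: [0.5958, 0.3918, 0.3195]
tool_rot: [[-0.0, 0.997, -0.075], [0.0, -0.075, -0.997], [-1.0, -0.0, -0.0]]
contact_force: [-0.0, -0.6, 0.1]
grip_width: 1.005
```

```bash
python3 - <<'E'
from h import *
s=observe(); print(s['t'],s['ee_pos'],s['contact_force'],s['torque'])
O=[]
for k,n in(('scene','s6'),('side','d6')):
  c=cap(k,n); u,v=map(int,proj(c,(.5664,.252,.1))); O.append(cv2.resize(cv2.imread(f'pics/{n}.png')[v-75:v+75,u-50:u+50],(400,600),interpolation=cv2.INTER_CUBIC)); print(u-50,v-75)
  print([np.round((np.array(proj(c,(.566,.2535,z)))-(u-50,v-75))*4) for z in(.19,.0625)])
cv2.imwrite('pics/c6.png',np.hstack(O))
E
```

```text
14.55 [0.59575068 0.39177665 0.31948699] [-0.03867261 -0.5960985   0.07969139] [-0.05922003  0.05876015  0.01112526]
365 183
[array([237., 135.]), array([194., 369.])]
156 202
[array([157., 167.]), array([216., 355.])]
```

View pics/c6.png

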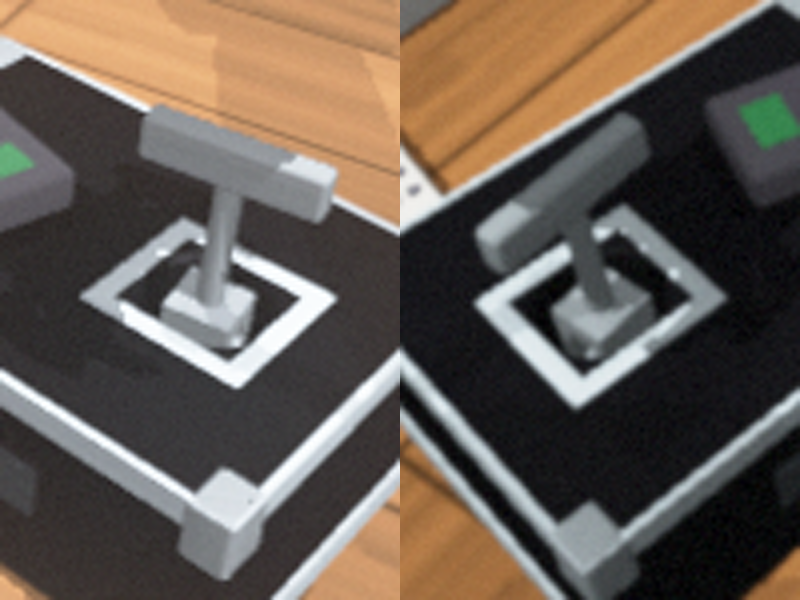

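Key stands upright in the well and the gripper is clear. Handing in.

```bash
python3 -c "
from h import *
print(bot.job_done())"
```

```text
the job is handed in; nothing more can be done
None
```

I took the fork key out of the rest, gave it a half turn so joint 7 had room for the clockwise turn, and lowered it over the lock tongue. I then turned the lock clockwise to its stop. After easing the key back slightly within the play, I set it on the well floor, let go and handed in. The whole job took about 15 s of robot time.

**Last checks:**
- **Turning:** the wrist torque stayed near the expected 0.11–0.14 N·m while the key drove the lock. It then rose to 1.06 and 1.56 N·m at about 1.35 rad of key turn, which fits the play plus the hard stop.
- **Key:** the final scene and side pictures show it upright and free in the well, with the gripper clear and the force reading near zero.

**Not confirmed:** I could not see the tongue's final angle directly because the fork covers it, so "locked" rests on that torque rise. One earlier reading, taken with the arm holding still partway through the turn, showed no torque about the vertical axis. I put that down to the key still being in its play or at rest.

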